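Uncover the ultrasonic cleaner and hold up its basket of castings

TASK

The cast rings are clean and the ultrasonic cleaner has been drained. Take its lid off by the knob and set it down flat, knob up, in the middle of the black rubber mat without dropping it; then lift the wire basket out by its handle, keeping it level so that no ring slides out. Finish while still holding the basket by its handle, level and still above the tank, with its underside a few centimetres clear of the rim so that the rings can be looked over; leave everything else on the bench where it is.

Things in the scene. Friction and masses are not known exactly. Their poses are not given: they have to be found in the camera images.
- cleaner: Ultrasonic cleaner, fixed stainless box 165 (x) by 178 (y) by 150 mm high, control panel on its -x face. Origin: centre of its underside, z up. Flat deck at 150 mm; a drip lip round the tank opening rises to 154 mm. The tank, central, empty of water, is 137 (x) by 150 (y) by 75 mm deep: its floor is 75 mm above the bench.
- lid: Loose stainless lid, an upside-down pan 159 (x) by 172 (y) by 20 mm, about 0.36 kg with its knob. It starts on the cleaner's deck (its origin 150 mm above the bench), round the drip lip with 3 mm play, square to the cleaner within 1 degree. Origin: centre of its lower edge plane, z up. Lying on the mat, its origin is 3 mm above the bench.
- lid_knob: The lid's round black knob, fixed at the lid's centre: 28 mm high, 30 mm in diameter from 8 to 26 mm above its origin (18 mm neck below). Origin: foot of the knob, on the lid's upper face, 20 mm above the lid's origin.
- basket: Wire basket, 112 (x) by 130 (y) mm, rim 45 mm above its origin, standing on 6 mm feet on the tank floor under the lid. Origin: centre of the plane under its feet, z up. About 0.24 kg (varies by a quarter) plus three loose rings, so its balance is not quite central. Starts within 4 mm of the tank's centre in x and y and 3 degrees of the cleaner's yaw.
- basket_handle: The basket's fixed handle: a wire arch along the basket's y axis in its middle plane with a straight black flat-sided grip, 12 mm thick (x), 62 mm long (y), 14 mm high. This entry has the basket's origin and axes; the grip's centre is 78 mm above it (153 mm above the bench in the tank, nearly level with the rim). Close the fingers along the basket's x axis.
- ring0: Cast brass signet ring, 22 mm in diameter, 8 mm high, lying in the basket; 12 g. Origin at the centre of its underside.
- ring1: Cast brass signet ring like ring0, lying in the basket.
- ring2: Cast brass signet ring like ring0, lying in the basket.
- mat: Flat black rubber mat, 220 by 220 by 3 mm, fixed on the bench, where the lid goes. It lies on the other side of the bench's middle from the cleaner. Origin at the centre of its underside.
- bush: Bystander: waisted turned wooden cup, 44 mm in diameter, 56 mm high, between cleaner and mat. Origin at the centre of its underside.
- marker: Bystander: marker pen lying on the bench between cleaner and mat, 130 mm long, 15 mm high. Origin below its middle, x along it.
- pliers: Bystander: small pliers lying on the robot's side of the mat, 155 mm long, 11 mm high. Origin near the middle, x towards the jaws.
- mould: Bystander: silicone mould slab 60 by 85 by 16 mm, behind the cleaner (+x). Origin at the centre of its underside.
- glue: Bystander: white glue bottle, 46 mm in diameter, 135 mm high, at the left. Origin at the centre of its underside.
- wax_block: Bystander: block of pale wax, 75 by 105 by 50 mm, at the right. Origin at the centre of its underside.
- cups: Bystander: stack of white plastic cups, 65 mm in diameter, about 100 mm high, at the left. Origin at the centre of its underside.

How it is judged:
On the way, in this order (a step that is already met when the one before it is completed fails the run):
1. the lid is lifted clear of the cleaner by its knob (height (world z) of lid above 0.165 m and contact force between lid and cleaner below 0.05 N and contact force between the fingers and lid_knob above 1 N), for 0.1 s.
2. the lid lies flat, knob up, on the middle of the rubber mat, let go and at rest (height (world z) of lid below 0.008 m and angle between lid's own z axis and vertical below 0.06 rad and horizontal distance between lid and mat below 0.05 m and contact force between lid and mat above 1 N and contact force between lid and the fingers below 0.05 N and linear speed of lid below 0.02 m/s), for 0.2 s.
At the end, for the whole second after the job is handed in: Lid flat, knob up, released, within 50 mm of the mat's middle. Basket gripped by its handle within 60 mm of the cleaner's centre, feet 18 mm or more above the drip lip (origin above 172 mm), tilt under 0.10 rad, still, touching neither cleaner nor lid, all three rings in it (all of step 2 and x of ring0 in the frame of basket between -0.056 and 0.056 m and y of ring0 in the frame of basket between -0.065 and 0.065 m and z of ring0 in the frame of basket between 0 and 0.045 m and x of ring1 in the frame of basket between -0.056 and 0.056 m and y of ring1 in the frame of basket between -0.065 and 0.065 m and z of ring1 in the frame of basket between 0 and 0.045 m and x of ring2 in the frame of basket between -0.056 and 0.056 m and y of ring2 in the frame of basket between -0.065 and 0.065 m and z of ring2 in the frame of basket between 0 and 0.045 m and height (world z) of basket above 0.172 m and horizontal distance between basket and cleaner below 0.06 m and angle between basket's own z axis and vertical below 0.1 rad and linear speed of basket below 0.02 m/s and angular speed of basket below 0.15 rad/s and contact force between the fingers and basket_handle above 1 N and contact force between basket and cleaner below 0.05 N and contact force between basket and lid below 0.05 N); the arm keeps its last pose, push and grip.
It fails at once if the lid is dropped or thrown: touched by nothing while more than 20 mm above the bench (contact force between lid and anything else below 0.01 N and height (world z) of lid above 0.02 m).
It fails at once if the basket is tipped by more than 0.30 rad (angle between basket's own z axis and vertical above 0.3 rad).
It fails at once if a bystander is moved by more than 30 mm or knocked over (distance of any of bush, marker, pliers, mould, glue, wax_block, cups from where it was at the start of the episode above 0.03 m or angle between any of bush, glue, cups's own z axis and vertical above 0.5 rad).
It also fails if it takes over 58 s, if anything falls off the work surface, if the arm or the gripper's body presses on something with over 40 N, if the wrist force passes 120 N, or if a joint passes its speed limit or range.

ROBOT

A 6-joint arm with a two-finger parallel gripper is mounted at the origin on the work surface. World frame = base frame: x ahead of the robot, y to its left, z up, the work surface at z = 0. Lengths are in m, angles in rad, forces in N, time in s.
With the tool pointing down it reaches from about 0.4 to 0.825 m from the base axis. Payload 7 kg.
Tool frame: the origin (TCP) lies on the centre line of the jaws, within the pads' length; the fingertips stand tip_reach ahead of it and the grasp point (between the pads) is the TCP (tip_reach is the distance from the TCP to the fingertips, in m); z points along the fingers, y is the line along which they close (so a half turn about z gives the same grasp; the last joint's range is limited). The gripper opens to 88 mm and grips with 3 to 60 N. Pads are 19 mm wide; open, the fingers measure 130 mm over their backs; the gripper's body (78 mm by 193 mm) begins 47 mm behind the grasp point.
Start: joints at [-0.917, 0.359, 0.012, 0, -1.224, -0.288], TCP at [0.241, -0.63, 0.246] pointing down, gripper open.
Joint ranges: [-3.07, 3.07], [-1.43, 2.12], [-1.02, 1.25], [-3.03, 1.67], [-3.05, -0], [-3.03, 3.03]. Speed limits (rad/s): [2.39, 2.39, 3.01, 3.14, 3.14, 3.14].

INTERFACE

Orientations are given as [roll, pitch, yaw] about the fixed x, y, z axes, in that order (R = Rz(yaw) Ry(pitch) Rx(roll)).
In Python, from station import get_state, grab_frame, calibration, job_done, find_in, mark_of, tip_reach gives the robot as it stands.
- The arm moves only by the shell command python3 -m handwheel 'ROWS' [OPENING] [FORCE]. ROWS is JSON, a list of rows, each an object with "delta_pos": the shift along the world's x, y, z in units of 30 mm (1.0 is 30 mm), a list of three; "dr": the turn, a rotation vector about the world's x, y, z in degrees, a list of three. In form: [{"delta_pos": [tx, ty, tz], "dr": [rx, ry, rz]}, ...]. A call has 1 to 10 rows; each row shifts and turns the commanded pose from where the row before left it; what a row does not reach is not made up. A row lasts 1/10 s, in which the tool goes at most 50 mm and 8.59 degrees, less where a joint would pass 70% of its speed; a pose out of reach is approached as far as the arm can. A call is refused whole if a number of a shift passes 1 or a number of a turn 8.59, either way. A call with a gripper value outside its range is refused whole. OPENING is the closure, from -1 (fully open) to 1 (shut), set as the call begins (- or left out, the last holds). The fingers move at their own pace and stop on an object; FORCE is the grip in N (left out, the last holds). Time passes only in rows, so rows that do not move let the fingers close. It gives the time, the measured TCP pose, the force, the opening and the grip force at its end, in the units of the state.
- get_state(): the state, without advancing time (a new reading comes with each control period).
- grab_frame(name): name is "scene" or "top" or "wrist"; returns the picture (400x640x3 uint8, red, green, blue); there is no depth.
- calibration(name): a dict with "fx", "fy", "cx", "cy" (pixels), "extrinsics" (4x4, takes a point from world to camera coordinates). Camera axes: x right, y down, z forward; pixel columns grow to the right and rows downward; lengths in m; the calibration is good to about 2 mm. A picture is of the moment at which its call begins: read the wrist's pose just before it. calibration takes no time and is no camera call; for the wrist camera it gives the pose at the moment of the call.
- job_done(): hands the job in; it is judged then, once.
Trained networks look in the newest picture that a camera, given by its name, has taken for a name from the list of things; names that differ only in an ending like _2 or _b are one class to them, and where a whole thing is asked for, a point or a joint stands for the part that bears it (a point fixed in the world has none). Each returns a list of dicts, best first, with "conf" (0 to 1); they miss things now and then, are a little off and sometimes report something else, mostly with a low value. They report only what shows in the picture. A call takes as long as a camera call.
- find_in(camera, query): "location" ([column, row] in pixels, amid what is visible of it).
- mark_of(camera, query): "location" ([column, row] in pixels: a listed point, or the origin of a listed thing).
The state is a dict: "t": time; "q": joint angles; "qd": joint speeds; "joint_efforts": joint torques, N m; "eef_pos": TCP position; "ee_rot": TCP orientation; "force": force on the tool from outside, world axes, zero at the start; "moment": the same for the moment, N m; "width": finger opening in m; "gripper_force": force on a finger pad.
Only numpy, scipy, OpenCV 4.12 (cv2) and the standard library are available. Lean on these libraries where they do the work, as an engineer would, in place of code of your own. Each camera call takes 0.05 s, during which the arm holds its last target. There are 200 camera calls.

## Working session

There is one attempt and no reset: what is moved stays moved. The work goes in short steps, Python scripts to look and compute and a shell command to move; the robot and the scene stay as the last step left them, time stands still between calls to the robot, and variables do not carry over. Pictures are saved under pics/ and viewed, at most 10 in all, crops included, and the job is handed in when it is done.

```bash
mkdir -p pics; cat > h.py <<'E'
import numpy as np, cv2
from station import *
def P(c):
    k=calibration(c); E=np.array(k["extrinsics"]); K=np.array([[k["fx"],0,k["cx"]],[0,k["fy"],k["cy"]],[0,0,1]])
    return K@E[:3]
def tri(obs): # [(P,uv)]
    A=[]
    for p,(u,v) in obs: A+= [u*p[2]-p[0], v*p[2]-p[1]]
    X=np.linalg.svd(np.array(A))[2][-1]; return X[:3]/X[3]
def onz(p,uv,z):
    H=np.c_[p[:,0],p[:,1],p[:,2]*z+p[:,3]]; X=np.linalg.solve(H,[uv[0],uv[1],1]); return X[:2]/X[2]
def shot(c,name=None):
    p=P(c); im=grab_frame(c)
    if name: cv2.imwrite(f"pics/{name}.png",cv2.cvtColor(im,cv2.COLOR_RGB2BGR))
    return p,im
E
python3 - <<'E'
from h import *
s=get_state(); print(s["t"],s["eef_pos"],s["ee_rot"],s["width"],s["force"],tip_reach if not callable(tip_reach) else tip_reach())
ps={c:shot(c,c+"0")[0] for c in("scene","top")}
for n in "cleaner lid lid_knob mat bush marker pliers mould glue wax_block cups".split():
    r={c:mark_of(c,n) for c in ps}
    print(n,{c:[(np.round(d["location"]).tolist(),round(d["conf"],2)) for d in v[:2]] for c,v in r.items()})
    if all(r.values()): print("  ",tri([(ps[c],r[c][0]["location"]) for c in ps]).round(3))
E
```

```text
0.0 [ 0.2412285  -0.6299301   0.24460796] [ 3.13989994e+00 -1.83771269e-04 -2.77596581e+00] 0.08770712528582249 [-0.59548051  0.53105223 -1.03586865] 0.019
cleaner {'scene': [([389.0, 249.0], 0.95)], 'top': []}
lid {'scene': [([398.0, 204.0], 0.9)], 'top': [([261.0, 190.0], 0.97)]}
   [0.552 0.198 0.144]
lid_knob {'scene': [([394.0, 199.0], 0.48)], 'top': [([259.0, 188.0], 0.46), ([325.0, 229.0], 0.42)]}
   [0.55  0.191 0.162]
mat {'scene': [([243.0, 280.0], 0.57)], 'top': [([391.0, 202.0], 0.77)]}
   [ 0.536 -0.245  0.004]
bush {'scene': [([318.0, 243.0], 0.69)], 'top': [([322.0, 229.0], 0.46)]}
   [ 0.443  0.001 -0.001]
marker {'scene': [([340.0, 278.0], 0.59), ([393.0, 196.0], 0.25)], 'top': [([327.0, 175.0], 0.53)]}
   [ 0.632 -0.015  0.008]
pliers {'scene': [([220.0, 248.0], 0.81)], 'top': [([404.0, 251.0], 0.74), ([392.0, 208.0], 0.24)]}
   [ 0.367 -0.277  0.012]
mould {'scene': [([428.0, 274.0], 0.92)], 'top': [([260.0, 159.0], 0.89)]}
   [ 0.693  0.223 -0.009]
glue {'scene': [([440.0, 207.0], 0.98)], 'top': [([187.0, 241.0], 0.6), ([262.0, 188.0], 0.34)]}
   [ 0.398  0.462 -0.007]
wax_block {'scene': [([154.0, 298.0], 0.6)], 'top': [([463.0, 207.0], 0.76)]}
   [ 0.521 -0.482  0.012]
cups {'scene': [([460.0, 226.0], 0.56)], 'top': [([194.0, 200.0], 0.78)]}
   [0.538 0.441 0.001]
```

View pics/top0.png

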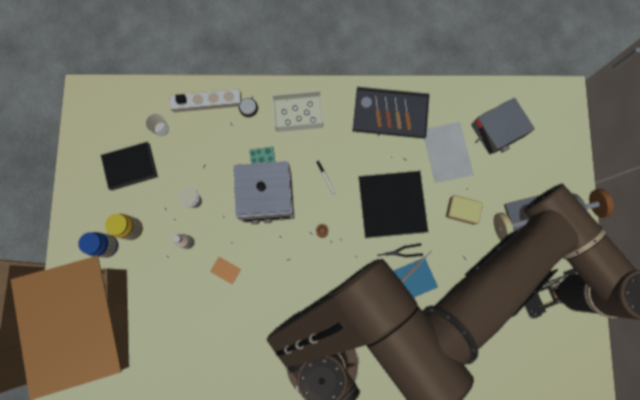

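View pics/scene0.png

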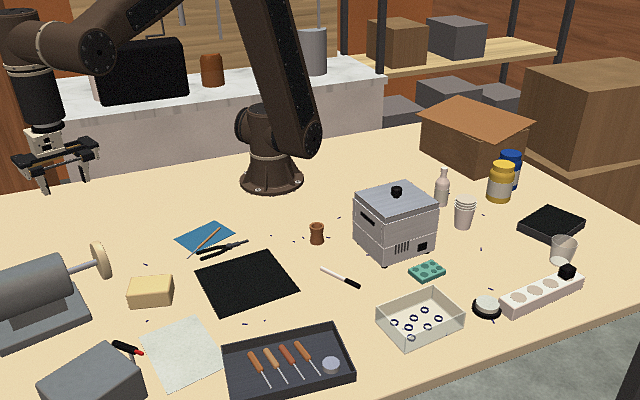

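The top view shows the knob at (261,186), the lid spanning (234–291, 163–219), the mat centre at (393,204), the bush at (322,230) and the marker at (325,176). The scene view shows the knob at (396,191). The networks agree on all of these, so I'll move over the cleaner, turning the fingers along x.

```bash
python3 -m handwheel '[{"delta_pos":[0.3,1,0.4],"dr":[0,0,2.5]},{"delta_pos":[0.3,1,0.4],"dr":[0,0,2.5]},{"delta_pos":[0.3,1,0.4],"dr":[0,0,2.5]},{"delta_pos":[0.3,1,0.4],"dr":[0,0,2.5]},{"delta_pos":[0.3,1,0.4],"dr":[0,0,2.5]},{"delta_pos":[0.3,1,0.4],"dr":[0,0,2.5]},{"delta_pos":[0.3,1,0.4],"dr":[0,0,2.5]},{"delta_pos":[0.3,1,0],"dr":[0,0,2.5]},{"delta_pos":[0.3,1,0],"dr":[0,0,2.5]},{"delta_pos":[0.3,1,0],"dr":[0,0,2.5]}]' -1 20
python3 -m handwheel '[{"delta_pos":[0.4,1,0],"dr":[0,0,2.5]},{"delta_pos":[0.4,1,0],"dr":[0,0,2.5]},{"delta_pos":[0.4,1,0],"dr":[0,0,2.5]},{"delta_pos":[0.4,1,0],"dr":[0,0,2.5]},{"delta_pos":[0.4,1,0],"dr":[0,0,2.5]},{"delta_pos":[0.4,1,0],"dr":[0,0,2.5]},{"delta_pos":[0.4,1,0],"dr":[0,0,2.5]},{"delta_pos":[0.4,1,0],"dr":[0,0,2.5]},{"delta_pos":[0.4,1,0],"dr":[0,0,2.5]},{"delta_pos":[0.4,1,0],"dr":[0,0,2.5]}]'
python3 -m handwheel '[{"delta_pos":[0.4,1,0],"dr":[0,0,2.5]},{"delta_pos":[0.4,1,0],"dr":[0,0,2.5]},{"delta_pos":[0.4,1,0],"dr":[0,0,2.5]},{"delta_pos":[0.4,1,0],"dr":[0,0,2.5]},{"delta_pos":[0.4,0.6,0],"dr":[0,0,2.5]},{"delta_pos":[0.4,0.6,0],"dr":[0,0,2.5]},{"delta_pos":[0.4,0.6,0],"dr":[0,0,2.5]},{"delta_pos":[0.4,0,0],"dr":[0,0,1.5]},{"delta_pos":[0,0,0],"dr":[0,0,0]},{"delta_pos":[0,0,0],"dr":[0,0,0]}]'
python3 - <<'E'
from h import *
s=get_state();print(s["eef_pos"],s["ee_rot"],s["force"])
ps={c:shot(c,c+"1")[0] for c in("wrist","top")}
for n in("lid_knob","lid","cleaner","mat"):
  for c in ps:
    r=mark_of(c,n); print(n,c,[(np.round(d["location"],1).tolist(),round(d["conf"],2)) for d in r[:2]])
print(np.linalg.inv(np.vstack([np.array(calibration("wrist")["extrinsics"])]))[:3].round(3))
E
```

```text
t: 2.2
eef_pos: [0.3315, -0.3291, 0.3299]
ee_rot: [-3.141, 0.0, -2.338]
force: [0.7, 0.8, -0.5]
width: 0.0875
gripper_force: 0.0
t: 3.2
eef_pos: [0.4516, -0.029, 0.3299]
ee_rot: [-3.141, 0.001, -1.901]
force: [0.0, -0.9, 0.9]
width: 0.0879
gripper_force: 0.0
t: 4.2
eef_pos: [0.5474, 0.1434, 0.3292]
ee_rot: [3.141, -0.0, -1.572]
force: [0.6, -0.7, 0.1]
width: 0.0877
gripper_force: 0.0
[0.54736202 0.14336034 0.32923091] [ 3.14087748e+00 -3.95956219e-04 -1.57234184e+00] [ 0.60895528 -0.72469456  0.06813206]
lid_knob wrist [([316.0, 232.3], 0.77)]
lid_knob top [([259.9, 186.1], 0.49)]
lid wrist [([312.4, 228.9], 0.95)]
lid top [([262.3, 188.2], 0.85), ([259.4, 188.9], 0.27)]
cleaner wrist []
cleaner top []
mat wrist []
mat top [([392.7, 203.2], 0.63)]
[[-1.     0.002  0.002  0.546]
 [ 0.002  0.951  0.309  0.059]
 [-0.001  0.309 -0.951  0.467]]
```

View pics/wrist1.png

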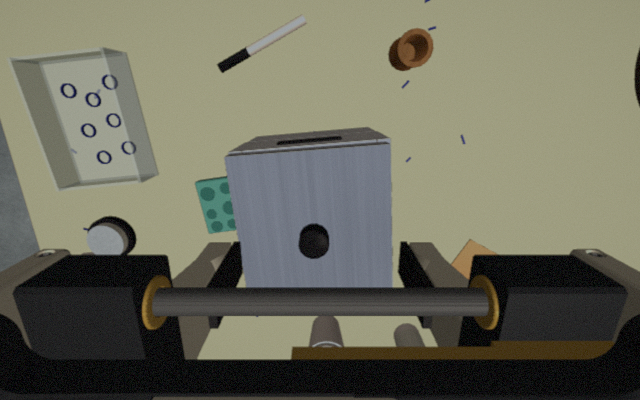

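The wrist view shows the knob top at about (314,239). The lid's upper face has corners at (229,156) and (391,141), and its sides run down to (246,285) and (391,290). I'll move closer and take a second wrist view to triangulate.

```bash
cat >> h.py <<'E'
def blob(im,uv,r=30,thr=60):  # dark blob around uv
    g=cv2.cvtColor(im,cv2.COLOR_RGB2GRAY); m=(g<thr).astype(np.uint8)
    n,l,st,ce=cv2.connectedComponentsWithStats(m)
    u,v=map(int,uv); k=l[v,u]; return ce[k],st[k]
E
python3 - <<'E'
from h import *
p=P("wrist"); np.save("p1.npy",p)
im=cv2.cvtColor(cv2.imread("pics/wrist1.png"),4)
c,st=blob(im,(314,240)); print(c,st)
print("knob",onz(p,c,.187))
a=[onz(p,q,.17) for q in((229,156),(391,141),(246,285),(391,290))]
print(np.round(a,3)); f=lambda d:np.degrees(np.arctan2(d[1],d[0]))
print(f(a[0]-a[1]),f(a[2]-a[0])-90,f(a[3]-a[1])-90)
E
python3 -m handwheel '[{"delta_pos":[0,0.7,0],"dr":[0,0,0]},{"delta_pos":[0,0.7,0],"dr":[0,0,0]},{"delta_pos":[0,0,0],"dr":[0,0,0]},{"delta_pos":[0,0,0],"dr":[0,0,0]}]'
python3 - <<'E'
from h import *
p,im=shot("wrist","wrist2"); p1=np.load("p1.npy")
X=onz(p1,(314,240),.187); uv=p@np.r_[X,.187,1]; uv=uv[:2]/uv[2]
c,st=blob(im,uv); print(uv,c,st)
c1,_=blob(cv2.cvtColor(cv2.imread("pics/wrist1.png"),4),(314,240))
print(tri([(p1,c1),(p,c)]), onz(p,c,.187)); 
pt=P("top"); r=mark_of("wrist","lid_knob"); print(r[:1])
print(get_state()["eef_pos"], onz(pt,(261,186),.198))
m=[d for d in (mark_of("top","mat") or [])]; print(m)
# mat from dark square in the top picture
t=cv2.imread("pics/top1.png",0); n,l,st,ce=cv2.connectedComponentsWithStats((t<45).astype(np.uint8)); k=l[204,393]; print("mat",st[k],ce[k],onz(pt,ce[k],.003))
E
```

```text
[313.54630715 240.87104338] [299 224  30  35 853]
knob [0.55289769 0.19150787]
[[0.633 0.111]
 [0.48  0.097]
 [0.627 0.252]
 [0.469 0.258]]
5.165274324001365 2.2920829979974684 3.8625553865955027
t: 5.1
eef_pos: [0.5473, 0.1859, 0.3294]
ee_rot: [3.141, -0.0, -1.571]
force: [0.7, -0.0, 0.4]
width: 0.0875
gripper_force: 0.0
[313.51803819 198.77665257] [313.08371041 199.35180995] [298 182  32  35 884]
[0.55281952 0.19036709 0.189418  ] [0.55285708 0.19114029]
[{'location': [314.6, 193.0], 'conf': 0.61}]
[0.54732851 0.1852873  0.32958718] [0.55172358 0.18766073]
[{'location': [392.7, 203.2], 'conf': 0.63}]
mat [ 360  172   67   64 3560] [392.59382022 203.95365169] [ 0.53128574 -0.24453836]
```

```bash
python3 -m handwheel '[{"delta_pos":[0.18,0.17,0],"dr":[0,0,0]},{"delta_pos":[0,0,-0.8],"dr":[0,0,0]},{"delta_pos":[0,0,-0.8],"dr":[0,0,0]},{"delta_pos":[0,0,-0.8],"dr":[0,0,0]},{"delta_pos":[0,0,-0.8],"dr":[0,0,0]},{"delta_pos":[0,0,-0.7],"dr":[0,0,0]},{"delta_pos":[0,0,-0.4],"dr":[0,0,0]},{"delta_pos":[0,0,-0.25],"dr":[0,0,0]},{"delta_pos":[0,0,0],"dr":[0,0,0]},{"delta_pos":[0,0,0],"dr":[0,0,0]}]'
python3 -m handwheel '[{"delta_pos":[0,0,0],"dr":[0,0,0]},{"delta_pos":[0,0,0],"dr":[0,0,0]},{"delta_pos":[0,0,0],"dr":[0,0,0]},{"delta_pos":[0,0,0],"dr":[0,0,0]},{"delta_pos":[0,0,0],"dr":[0,0,0]},{"delta_pos":[0,0,0],"dr":[0,0,0]},{"delta_pos":[0,0,0],"dr":[0,0,0]},{"delta_pos":[0,0,0],"dr":[0,0,0]}]' 1 30
```

```text
t: 6.25
eef_pos: [0.5534, 0.191, 0.1939]
ee_rot: [-3.141, 0.0, -1.571]
force: [0.7, 0.8, 1.4]
width: 0.0874
gripper_force: 0.0
t: 7.05
eef_pos: [0.5529, 0.1908, 0.1931]
ee_rot: [-3.141, 0.0, -1.571]
force: [-1.7, 0.3, -0.6]
width: 0.0293
gripper_force: 23.9
```

Gripped, with a 29 mm opening that matches the knob. Lifting now.

```bash
python3 -m handwheel '[{"delta_pos":[0,0,0],"dr":[0,0,0]},{"delta_pos":[0,0,0.1],"dr":[0,0,0]},{"delta_pos":[0,0,0.2],"dr":[0,0,0]},{"delta_pos":[0,0,0.3],"dr":[0,0,0]},{"delta_pos":[0,0,0.4],"dr":[0,0,0]},{"delta_pos":[0,0,0.4],"dr":[0,0,0]},{"delta_pos":[0,0,0.4],"dr":[0,0,0]},{"delta_pos":[0,0,0.3],"dr":[0,0,0]},{"delta_pos":[0,0,0.2],"dr":[0,0,0]},{"delta_pos":[0,0,0],"dr":[0,0,0]}]' 1 40
python3 - <<'E'
from h import *
s=get_state();print(s["force"],s["moment"],s["width"])
shot("scene","scene3"); shot("wrist","wrist3")
E
```

```text
t: 8.05
eef_pos: [0.5532, 0.1909, 0.2632]
ee_rot: [-3.14, 0.001, -1.571]
force: [-0.3, -0.8, -4.8]
width: 0.0291
gripper_force: 40.0
[-0.33959937 -0.79121592 -4.79335631] [ 0.00466779  0.03217627 -0.0088999 ] 0.029102501246992988
```

View pics/scene3.png

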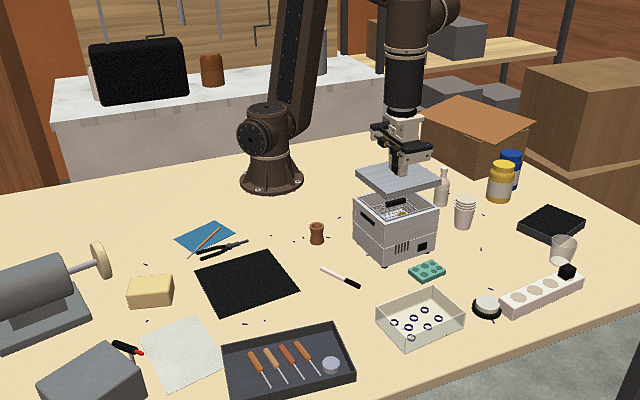

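The lid hangs level from the knob, clear of the cleaner, and the black grip shows in the tank. Carrying it to the mat (-0.435 m in y, -0.02 m in x).

```bash
python3 -m handwheel '[{"delta_pos":[-0.04,-0.3,0],"dr":[0,0,0]},{"delta_pos":[-0.04,-0.6,0],"dr":[0,0,0]},{"delta_pos":[-0.04,-0.9,0],"dr":[0,0,0]},{"delta_pos":[-0.04,-0.9,0],"dr":[0,0,0]},{"delta_pos":[-0.04,-0.9,0],"dr":[0,0,0]},{"delta_pos":[-0.04,-0.9,0],"dr":[0,0,0]},{"delta_pos":[-0.04,-0.9,0],"dr":[0,0,0]},{"delta_pos":[-0.04,-0.9,0],"dr":[0,0,0]},{"delta_pos":[-0.04,-0.9,0],"dr":[0,0,0]},{"delta_pos":[-0.04,-0.9,0],"dr":[0,0,0]}]'
python3 -m handwheel '[{"delta_pos":[-0.04,-0.9,0],"dr":[0,0,0]},{"delta_pos":[-0.04,-0.9,0],"dr":[0,0,0]},{"delta_pos":[-0.04,-0.9,0],"dr":[0,0,0]},{"delta_pos":[-0.04,-0.9,0],"dr":[0,0,0]},{"delta_pos":[-0.04,-0.9,0],"dr":[0,0,0]},{"delta_pos":[-0.04,-0.9,0],"dr":[0,0,0]},{"delta_pos":[-0.04,-0.6,0],"dr":[0,0,0]},{"delta_pos":[0,-0.4,0],"dr":[0,0,0]},{"delta_pos":[0,0,0],"dr":[0,0,0]},{"delta_pos":[0,0,0],"dr":[0,0,0]}]'
python3 - <<'E'
from h import *
s=get_state();print(s["eef_pos"],s["width"],s["gripper_force"])
E
```

```text
t: 9.15
eef_pos: [0.5398, -0.0544, 0.2618]
ee_rot: [3.141, -0.0, -1.572]
force: [1.0, 0.6, -4.3]
width: 0.0287
gripper_force: 40.0
t: 10.15
eef_pos: [0.5319, -0.2444, 0.2618]
ee_rot: [3.141, 0.0, -1.572]
force: [-0.7, 0.4, -4.4]
width: 0.029
gripper_force: 40.0
[ 0.53194799 -0.24443543  0.26179092] 0.02900239597847993 39.99909930804279
```

```bash
python3 -m handwheel '[{"delta_pos":[0,0,-0.4],"dr":[0,0,0]},{"delta_pos":[0,0,-0.8],"dr":[0,0,0]},{"delta_pos":[0,0,-0.8],"dr":[0,0,0]},{"delta_pos":[0,0,-0.8],"dr":[0,0,0]},{"delta_pos":[0,0,-0.8],"dr":[0,0,0]},{"delta_pos":[0,0,-0.8],"dr":[0,0,0]},{"delta_pos":[0,0,-0.8],"dr":[0,0,0]},{"delta_pos":[0,0,-0.8],"dr":[0,0,0]},{"delta_pos":[0,0,-0.5],"dr":[0,0,0]},{"delta_pos":[0,0,-0.35],"dr":[0,0,0]}]'
python3 -m handwheel '[{"delta_pos":[0,0,0],"dr":[0,0,0]},{"delta_pos":[0,0,0],"dr":[0,0,0]},{"delta_pos":[0,0,-0.1],"dr":[0,0,0]},{"delta_pos":[0,0,-0.1],"dr":[0,0,0]},{"delta_pos":[0,0,-0.05],"dr":[0,0,0]},{"delta_pos":[0,0,-0.05],"dr":[0,0,0]},{"delta_pos":[0,0,0],"dr":[0,0,0]},{"delta_pos":[0,0,0],"dr":[0,0,0]}]'
```

```text
t: 11.15
eef_pos: [0.5316, -0.2433, 0.0547]
ee_rot: [3.14, 0.0, -1.57]
force: [-1.2, 0.5, -3.8]
width: 0.0289
gripper_force: 40.0
t: 11.95
eef_pos: [0.5324, -0.2443, 0.0476]
ee_rot: [-3.142, -0.0, -1.572]
force: [0.0, -0.7, -4.5]
width: 0.0284
gripper_force: 40.0
```

```bash
python3 -m handwheel '[{"delta_pos":[0,0,-0.04],"dr":[0,0,0]},{"delta_pos":[0,0,-0.03],"dr":[0,0,0]},{"delta_pos":[0,0,0],"dr":[0,0,0]},{"delta_pos":[0,0,0],"dr":[0,0,0]}]'
```

```text
t: 12.35
eef_pos: [0.5326, -0.2443, 0.046]
ee_rot: [-3.141, -0.0, -1.571]
force: [-1.5, 2.1, 4.2]
width: 0.0291
gripper_force: 40.0
```

Force went from -4.5 N to +4.2 N, so the lid is resting on the mat. Opening, letting it settle, then raising.

```bash
python3 -m handwheel '[{"delta_pos":[0,0,0],"dr":[0,0,0]},{"delta_pos":[0,0,0],"dr":[0,0,0]},{"delta_pos":[0,0,0],"dr":[0,0,0]},{"delta_pos":[0,0,0],"dr":[0,0,0]},{"delta_pos":[0,0,0],"dr":[0,0,0]},{"delta_pos":[0,0,0],"dr":[0,0,0]},{"delta_pos":[0,0,0],"dr":[0,0,0]},{"delta_pos":[0,0,0],"dr":[0,0,0]},{"delta_pos":[0,0,0],"dr":[0,0,0]},{"delta_pos":[0,0,0],"dr":[0,0,0]}]' -1 20
python3 -m handwheel '[{"delta_pos":[0,0,0.3],"dr":[0,0,0]},{"delta_pos":[0,0,0.6],"dr":[0,0,0]},{"delta_pos":[0,0,1],"dr":[0,0,0]},{"delta_pos":[0,0,1],"dr":[0,0,0]},{"delta_pos":[0,0,1],"dr":[0,0,0]},{"delta_pos":[0,0,1],"dr":[0,0,0]},{"delta_pos":[0,0,1],"dr":[0,0,0]},{"delta_pos":[0,0,1],"dr":[0,0,0]},{"delta_pos":[0,0,1],"dr":[0,0,0]},{"delta_pos":[0,0,1],"dr":[0,0,0]}]'
python3 -m handwheel '[{"delta_pos":[0.05,1,0],"dr":[0,0,0]},{"delta_pos":[0.05,1,0],"dr":[0,0,0]},{"delta_pos":[0.05,1,0],"dr":[0,0,0]},{"delta_pos":[0.05,1,0],"dr":[0,0,0]},{"delta_pos":[0.05,1,0],"dr":[0,0,0]},{"delta_pos":[0.05,1,0],"dr":[0,0,0]},{"delta_pos":[0.05,1,0],"dr":[0,0,0]},{"delta_pos":[0.05,1,0],"dr":[0,0,0]},{"delta_pos":[0.05,1,0],"dr":[0,0,0]},{"delta_pos":[0.05,1,0],"dr":[0,0,0]}]'
python3 -m handwheel '[{"delta_pos":[0.05,0.8,0],"dr":[0,0,0]},{"delta_pos":[0.05,0.6,0],"dr":[0,0,0]},{"delta_pos":[0.05,0.4,0],"dr":[0,0,0]},{"delta_pos":[0,0,0],"dr":[0,0,0]},{"delta_pos":[0,0,0],"dr":[0,0,0]},{"delta_pos":[0,0,0],"dr":[0,0,0]}]'
python3 - <<'E'
from h import *
p,im=shot("wrist","wrist4"); np.save("p4.npy",p); print(get_state()["eef_pos"])
for n in("basket_handle","basket","cleaner"):
  print(n,[(np.round(d["location"],1).tolist(),round(d["conf"],2)) for d in mark_of("wrist",n)[:2]])
pt,_=shot("top","top4"); print(find_in("top","lid")[:1],find_in("top","lid_knob")[:2])
E
```

```text
t: 13.35
eef_pos: [0.5324, -0.2442, 0.0455]
ee_rot: [-3.142, 0.0, -1.572]
force: [-0.3, 0.8, 1.0]
width: 0.0876
gripper_force: 0.0
t: 14.35
eef_pos: [0.532, -0.2442, 0.3146]
ee_rot: [-3.141, -0.0, -1.571]
force: [1.3, 0.4, 0.4]
width: 0.0878
gripper_force: 0.0
t: 15.35
eef_pos: [0.5471, 0.0569, 0.3134]
ee_rot: [-3.141, 0.0, -1.571]
force: [-0.6, 0.2, 0.4]
width: 0.0875
gripper_force: 0.0
t: 15.95
eef_pos: [0.5519, 0.109, 0.3125]
ee_rot: [3.142, -0.0, -1.572]
force: [-0.3, -0.3, 0.2]
width: 0.0874
gripper_force: 0.0
[0.55187979 0.10896287 0.31253789]
basket_handle [([320.0, 229.6], 0.97), ([323.0, 211.2], 0.37)]
basket [([317.1, 232.9], 0.94)]
cleaner [([321.3, 211.7], 0.6), ([224.7, 226.5], 0.48)]
[{'location': [392.4, 203.7], 'conf': 0.98}] [{'location': [391.9, 203.6], 'conf': 0.59}]
```

View pics/wrist4.png

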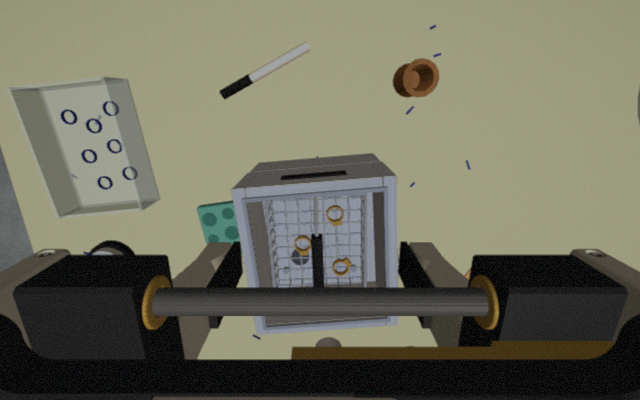

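View pics/top4.png

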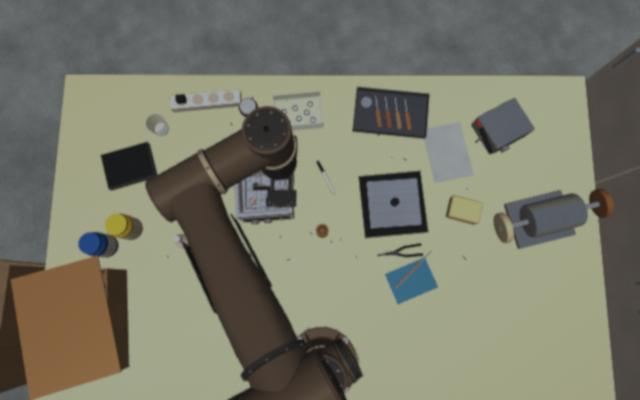

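The lid is centred on the mat, knob at (394,202) in the top view. The wrist view shows the open tank with the black grip from (317,235) down to about (318,288), partly behind the rod, and the rings at (335,213), (303,243) and (341,267). I'll shift +y to see the whole grip from two places.

```bash
python3 -m handwheel '[{"delta_pos":[0,0.6,0],"dr":[0,0,0]},{"delta_pos":[0,0.6,0],"dr":[0,0,0]},{"delta_pos":[0,0.3,0],"dr":[0,0,0]},{"delta_pos":[0,0,0],"dr":[0,0,0]},{"delta_pos":[0,0,0],"dr":[0,0,0]}]'
python3 - <<'E'
from h import *
p,im=shot("wrist","wrist5"); np.save("p5.npy",p); print(get_state()["eef_pos"])
E
python3 -m handwheel '[{"delta_pos":[0,0.6,0],"dr":[0,0,0]},{"delta_pos":[0,0.4,0],"dr":[0,0,0]},{"delta_pos":[0,0,0],"dr":[0,0,0]},{"delta_pos":[0,0,0],"dr":[0,0,0]}]'
python3 - <<'E'
from h import *
p,im=shot("wrist","wrist6"); np.save("p6.npy",p); print(get_state()["eef_pos"])
i5=cv2.imread("pics/wrist5.png"); i6=cv2.imread("pics/wrist6.png")
cv2.imwrite("pics/c56.png",np.hstack([cv2.resize(i[100:320,220:420],None,fx=2,fy=2) for i in(i5,i6)]))
for i,pp in((i5,np.load("p5.npy")),(i6,p)):
    g=cv2.cvtColor(i,6); n,l,st,ce=cv2.connectedComponentsWithStats((g<50).astype(np.uint8))
    for k in range(1,n):
        if 40<st[k][4]<3000 and 250<ce[k][0]<390 and 130<ce[k][1]<290: print(st[k],ce[k].round(1))
E
```

```text
t: 16.8
eef_pos: [0.5518, 0.1553, 0.3123]
ee_rot: [3.141, -0.0, -1.57]
force: [0.1, -1.3, 0.2]
width: 0.0876
gripper_force: 0.0
[0.55183442 0.15488887 0.31236938]
t: 17.25
eef_pos: [0.5518, 0.1852, 0.3123]
ee_rot: [3.141, -0.0, -1.571]
force: [-0.3, 0.3, -0.2]
width: 0.0877
gripper_force: 0.0
[0.55184341 0.18485148 0.31237546]
[279 126  69   9 240] [312.6 130.3]
[311 192  13  60 628] [316.9 221.2]
[311 162  13  62 679] [316.9 192.6]
```

View pics/c56.png

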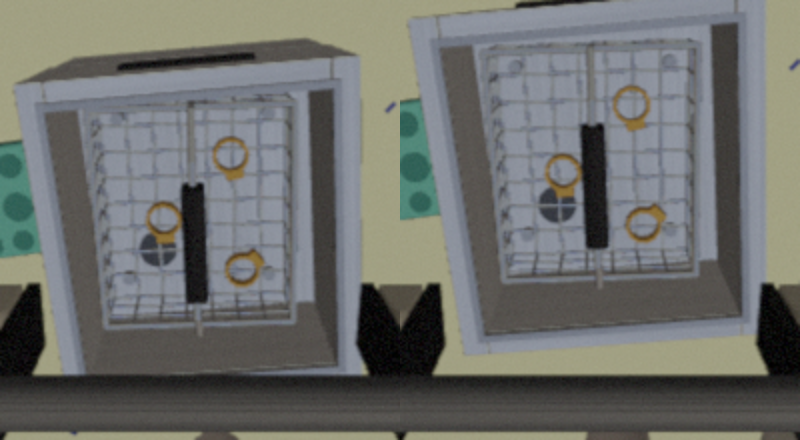

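The crop shows the full grip, from (316,192) to (318,251) in the first view and (316,162) to (319,224) in the second, tilted about 2° in the image, with all rings on the basket floor.

```bash
python3 - <<'E'
from h import *
C=[];ps=[np.load("p5.npy"),np.load("p6.npy")]
for nm,p,uv in(("wrist5",ps[0],(317,221)),("wrist6",ps[1],(317,193))):
    g=cv2.imread(f"pics/{nm}.png",0); n,l,st,ce=cv2.connectedComponentsWithStats((g<50).astype(np.uint8)); k=l[uv[1],uv[0]]
    ys,xs=np.nonzero(l==k); W=np.array([onz(p,q,.158) for q in zip(xs[::1],ys)])
    vx,vy,x0,y0=cv2.fitLine(W.astype(np.float32),cv2.DIST_L2,0,.01,.01).ravel()
    a=np.degrees(np.arctan2(vy,vx)); print("axis",a%180-90,"mid@.158",(W.min(0)+W.max(0))/2,W.mean(0),np.ptp(W,axis=0)); C.append((p,ce[k]))
print(tri(C)); s=get_state(); print(s["eef_pos"],s["ee_rot"])
# cleaner centre: deck outer corners hand-read in view 6 (c56 right half)
px=[(220+(x-400)/2,100+y/2) for x,y in((411,18),(757,-4),(465,354),(757,330))]
a=[onz(ps[1],q,.150) for q in px]; print(np.round(a,3),np.mean(a,0))
E
```

```text
axis 1.9495621 mid@.158 [0.55382247 0.18838125] [0.55400359 0.18735364] [0.01190599 0.06305592]
axis 2.082634 mid@.158 [0.55381554 0.18823516] [0.55393053 0.18770915] [0.01159447 0.06141238]
[0.5540165  0.18843278 0.15449105]
[0.55184341 0.18485148 0.31237546] [ 3.14142151e+00 -1.98054219e-04 -1.57113560e+00]
[[0.637 0.11 ]
 [0.48  0.101]
 [0.624 0.285]
 [0.467 0.271]] [0.55212291 0.19161644]
```

```bash
python3 -m handwheel '[{"delta_pos":[0.07,0.11,0],"dr":[0,0,2]},{"delta_pos":[0,0,-0.4],"dr":[0,0,0]},{"delta_pos":[0,0,-0.7],"dr":[0,0,0]},{"delta_pos":[0,0,-0.7],"dr":[0,0,0]},{"delta_pos":[0,0,-0.7],"dr":[0,0,0]},{"delta_pos":[0,0,-0.3],"dr":[0,0,0]},{"delta_pos":[0,0,0],"dr":[0,0,0]},{"delta_pos":[0,0,0],"dr":[0,0,0]}]' 0 20
python3 - <<'E'
from h import *
p,im=shot("wrist","wrist7")
cv2.imwrite("pics/c7.png",cv2.resize(cv2.cvtColor(im,4)[60:360,160:480],None,fx=2,fy=2))
g=cv2.cvtColor(im,7)
E
```

```text
t: 18.1
eef_pos: [0.5544, 0.188, 0.229]
ee_rot: [-3.141, -0.0, -1.537]
force: [1.4, 0.6, 1.4]
width: 0.0444
gripper_force: 0.0
```

View pics/c7.png

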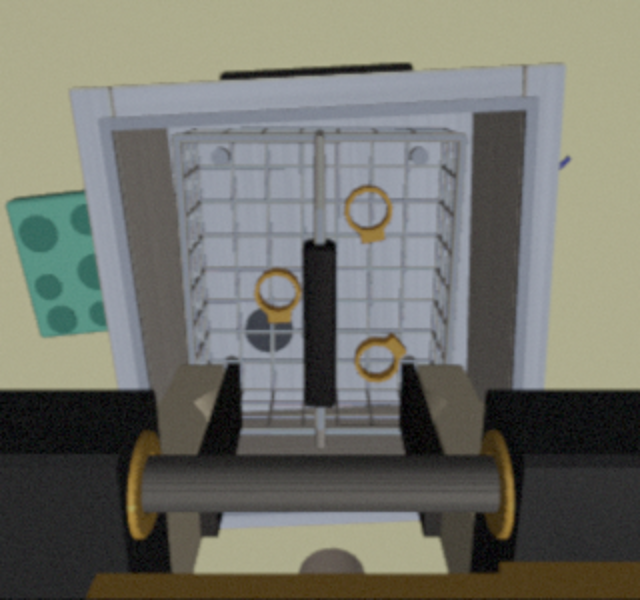

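The grip stands upright in the crop at column 320, midway between the fingers (240 and 400), so it's centred and square. Descending and closing.

```bash
python3 -m handwheel '[{"delta_pos":[0,0,-0.5],"dr":[0,0,0]},{"delta_pos":[0,0,-0.6],"dr":[0,0,0]},{"delta_pos":[0,0,-0.6],"dr":[0,0,0]},{"delta_pos":[0,0,-0.5],"dr":[0,0,0]},{"delta_pos":[0,0,-0.3],"dr":[0,0,0]},{"delta_pos":[0,0,0],"dr":[0,0,0]},{"delta_pos":[0,0,0],"dr":[0,0,0]}]'
python3 -m handwheel '[{"delta_pos":[0,0,0],"dr":[0,0,0]},{"delta_pos":[0,0,0],"dr":[0,0,0]},{"delta_pos":[0,0,0],"dr":[0,0,0]},{"delta_pos":[0,0,0],"dr":[0,0,0]},{"delta_pos":[0,0,0],"dr":[0,0,0]},{"delta_pos":[0,0,0],"dr":[0,0,0]},{"delta_pos":[0,0,0],"dr":[0,0,0]}]' 1 25
python3 -m handwheel '[{"delta_pos":[0,0,0],"dr":[0,0,0]},{"delta_pos":[0,0,0],"dr":[0,0,0]},{"delta_pos":[0,0,0.1],"dr":[0,0,0]},{"delta_pos":[0,0,0.15],"dr":[0,0,0]},{"delta_pos":[0,0,0.2],"dr":[0,0,0]},{"delta_pos":[0,0,0.2],"dr":[0,0,0]},{"delta_pos":[0,0,0.2],"dr":[0,0,0]},{"delta_pos":[0,0,0.1],"dr":[0,0,0]},{"delta_pos":[0,0,0],"dr":[0,0,0]},{"delta_pos":[0,0,0],"dr":[0,0,0]}]' 1 55
```

```text
t: 18.85
eef_pos: [0.5546, 0.1883, 0.1544]
ee_rot: [-3.14, 0.0, -1.536]
force: [-0.7, 0.4, 0.4]
width: 0.044
gripper_force: 0.0
t: 19.55
eef_pos: [0.5543, 0.1882, 0.1536]
ee_rot: [-3.141, 0.0, -1.537]
force: [1.7, -0.5, 0.5]
width: 0.0118
gripper_force: 25.0
t: 20.55
eef_pos: [0.5539, 0.188, 0.1819]
ee_rot: [3.141, 0.0, -1.537]
force: [1.4, -0.8, -3.3]
width: 0.0118
gripper_force: 55.0
```

The basket hangs freely (about 3.3 N, no side forces). Lifting it out to a feet height of about 190 mm.

```bash
python3 -m handwheel '[{"delta_pos":[0,0,0.15],"dr":[0,0,0]},{"delta_pos":[0,0,0.25],"dr":[0,0,0]},{"delta_pos":[0,0,0.35],"dr":[0,0,0]},{"delta_pos":[0,0,0.4],"dr":[0,0,0]},{"delta_pos":[0,0,0.4],"dr":[0,0,0]},{"delta_pos":[0,0,0.4],"dr":[0,0,0]},{"delta_pos":[0,0,0.4],"dr":[0,0,0]},{"delta_pos":[0,0,0.3],"dr":[0,0,0]},{"delta_pos":[0,0,0.2],"dr":[0,0,0]},{"delta_pos":[0,0,0.1],"dr":[0,0,0]}]'
python3 -m handwheel '[{"delta_pos":[0,0,0],"dr":[0,0,0]},{"delta_pos":[0,0,0],"dr":[0,0,0]},{"delta_pos":[0,0,0],"dr":[0,0,0]},{"delta_pos":[0,0,0],"dr":[0,0,0]},{"delta_pos":[0,0,0],"dr":[0,0,0]}]'
python3 - <<'E'
from h import *
i=[cv2.cvtColor(shot(c,c+"8")[1],4) for c in("scene","wrist")]
s=get_state(); print(s["force"],s["moment"])
cv2.imwrite("pics/c8.png",np.hstack([cv2.resize(i[0][110:290,330:470],(400,514)),cv2.resize(i[1][60:360,180:460],(400,514))]))
E
```

```text
t: 21.55
eef_pos: [0.5541, 0.1882, 0.2711]
ee_rot: [-3.141, 0.0, -1.537]
force: [-0.0, 0.1, -2.6]
width: 0.0116
gripper_force: 55.0
t: 22.05
eef_pos: [0.554, 0.188, 0.2702]
ee_rot: [3.141, -0.0, -1.537]
force: [-0.4, -0.4, -2.9]
width: 0.0117
gripper_force: 55.0
[ 0.21874051 -0.51891336 -3.07361802] [ 0.03229466  0.08948463 -0.01816689]
```

View pics/c8.png

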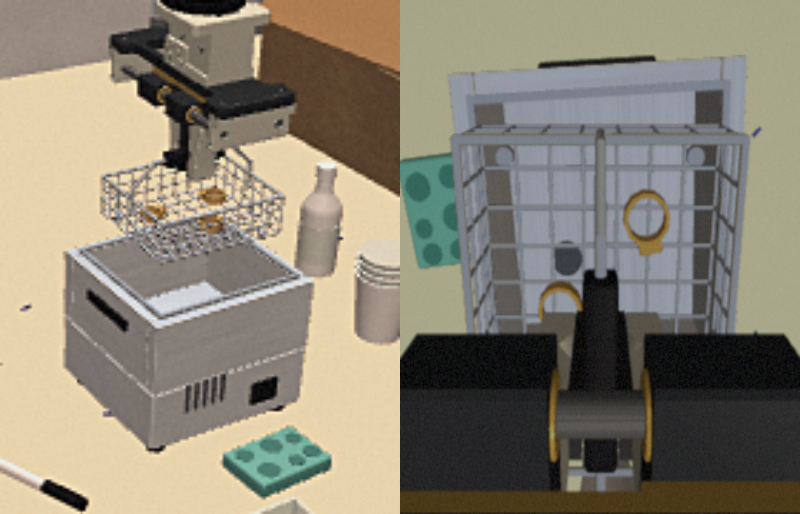

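The basket is level above the open tank with its rim parallel to the cleaner's. All three rings are in it, and it's well clear of the rim. Handing in.

```bash
python3 -c "
from station import *
print(job_done())"
```

```text
the job is handed in; nothing more can be done
None
```

I handed the job in at about 22 s: the lid lies flat, knob up, in the middle of the mat, and the basket is held level and still about 4 cm above the rim with all three rings in it; the verdict was not shown.

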